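# Fill the shaker carrier and fit its keyed handle

### The arm

A 6-joint arm with a two-finger parallel gripper is mounted at the origin on a cart in front of the work surface, level with it; the furniture and walls round the work are solid. World frame = base frame: x ahead of the robot, y to its left, z up, the work surface at z = 0. Lengths are in m, angles in rad, forces in N, time in s.
With the tool pointing down it reaches from about 0.35 to 0.775 m from the base axis. Payload 7.3 kg.
Tool frame: the origin (TCP) lies midway between the tips of the shut fingers; the grasp point (between the pads) lies 19 mm behind it; z points along the fingers, y is the direction in which the jaws open and shut (so a half turn about z gives the same grasp; the last joint's range is limited). The gripper opens to 92 mm and grips with 3 to 60 N. Pads are 19 mm wide; open, the fingers measure 130 mm over their backs; the gripper's body (75 mm by 190 mm) begins 47 mm behind the grasp point.
Start: joints at [0.997, 0.342, 1.524, -0, 1.275, -0.146], TCP at [0.218, 0.478, 0.227] pointing down, gripper open.
Joint ranges: [-2.53, 2.53], [-0.77, 2.02], [0.04, 2.7], [-1, 4.14], [0.28, 2.66], [-3.11, 3.11]. Speed limits (rad/s): [2.57, 2.57, 3.14, 3.14, 3.14, 3.14].

### API

Orientations are given as [roll, pitch, yaw] about the fixed x, y, z axes, in that order (R = Rz(yaw) Ry(pitch) Rx(roll)).
In Python, from cell import robot, imaging gives the robot as it stands. The module is installed in compiled form; this text tells all that it offers.
- The arm moves only by the tool send_rows, never from a script. Its argument "plan" is a list of rows, each a list of 3 entries, a list of its own where there are three numbers: the shift along the world's x, y, z in m, then the turn, a rotation vector about the world's x, y, z in rad, then the closure in counts, from 0 (fully open) to 255 (shut). A call has 1 to 20 rows; each row shifts and turns the commanded pose from where the row before left it; what a row does not reach is not made up. A row lasts 1/10 s, in which the tool goes at most 50 mm and 8.59 degrees, less where a joint would pass 70% of its speed; a pose out of reach is approached as far as the arm can. A call is refused whole if a number of a shift passes 0.05 or a number of a turn 0.15, either way. A call with a gripper value outside its range is refused whole. The fingers move at their own pace and stop on an object; "newtons" is the grip in N (left out, the last holds). Time passes only in rows, so rows that do not move let the fingers close. It gives the time, the measured TCP pose, the force and the opening at its end, in the units of the state.
- robot.observe(): the state, without advancing time (a new reading comes with each control period).
- imaging.read_camera(name): name is "side" or "top"; returns a dict with "pixels" (480x640x3 uint8, red, green, blue), "fx", "fy", "cx", "cy" (pixels), "world_from_camera" (4x4, takes a point from camera to world coordinates). Camera axes: x right, y down, z forward; pixel columns grow to the right and rows downward; lengths in m; the calibration is good to about 2 mm. A picture is of the moment at which its call begins. There is no depth.
- robot.hand_in(): hands the job in, once; it reports no verdict.
The state is a dict: "time": time; "qpos": joint angles; "qvel": joint speeds; "joint_efforts": joint torques, N m; "tool_pos": TCP position; "tool_rot": TCP orientation; "contact_force": force on the tool from outside, world axes, zero at the start; "torque": the same for the moment, N m; "opening": finger opening in m.
Only numpy, scipy, OpenCV 4.12 (cv2) and the standard library are available. Lean on these libraries where they do the work, as an engineer would, in place of code of your own. Each camera call takes 0.05 s, during which the arm holds its last target.

### The job

Get the shaker carrier ready: put the spare shaker upright into the one empty pocket and let go of it. Then take the carry handle from its parking block, put its shaft in the hub in the middle of the carrier, turn it until the key slips into the keyway, and keep pushing until the collar is fully down on the hub against the spring. Finish while still gripping the handle and pressing it down, so that a colleague can tighten its screw, and leave the jigger, the coffee scoop and the tape alone.

Things in the scene. Friction and masses are not known exactly. Their poses are not given: they have to be found in the camera images.
- shaker_0: glass salt shaker with a grey cap, upright and round, 44 mm wide at its foot, slightly narrower above, 90 mm tall, 0.12 kg; origin at the centre of its underside, z up. All four are alike; three stand in pockets of the carrier at the start, one other stands alone. This one stands in a pocket
- shaker_1: glass salt shaker with a grey cap, upright and round, 44 mm wide at its foot, slightly narrower above, 90 mm tall, 0.12 kg; origin at the centre of its underside, z up. All four are alike; three stand in pockets of the carrier at the start, one other stands alone. This one stands in a pocket
- shaker_2: glass salt shaker with a grey cap, upright and round, 44 mm wide at its foot, slightly narrower above, 90 mm tall, 0.12 kg; origin at the centre of its underside, z up. All four are alike; three stand in pockets of the carrier at the start, one other stands alone. This one stands in a pocket
- shaker_3: glass salt shaker with a grey cap, upright and round, 44 mm wide at its foot, slightly narrower above, 90 mm tall, 0.12 kg; origin at the centre of its underside, z up. All four are alike; three stand in pockets of the carrier at the start, one (this one) stands alone on the board to the right of the carrier: the spare
- carrier: square pale plywood block, 176 x 176 mm, 28 mm high, fixed; origin at the centre of its underside, z up, x and y along its sides. Four round pockets, 49 mm wide, 18 mm deep, at x = +-52, y = +-52 mm; which one is empty varies. An upright eight-sided steel hub, 43 mm across, rim 70 mm above the board, stands in the middle, with a bore for the handle's shaft
- pocket_0 (a point): centre of the floor of the carrier's +x +y pocket, 10 mm above the board, 18 mm below the block's top
- pocket_1 (a point): centre of the floor of the carrier's +x -y pocket, 10 mm above the board, 18 mm below the block's top
- pocket_2 (a point): centre of the floor of the carrier's -x +y pocket, 10 mm above the board, 18 mm below the block's top
- pocket_3 (a point): centre of the floor of the carrier's -x -y pocket, 10 mm above the board, 18 mm below the block's top
- hub_top (a point): centre of the hub's upright bore at the rim, 70 mm above the board; axes as the carrier's. The bore is 22.5 mm wide; a keyway 9.3 mm wide is cut through the hub's wall from top to bottom on the +x side (seen from above, the one gap in the ring). The bore holds a sprung metal seat
- seat (a joint): travel in m of the metal seat in the bore, positive downward; 0 at rest, its top 32 mm below the hub's rim. Its spring pushes back with 3 N at the start and 8.4 N at 0.008, where the handle's collar meets the hub's rim; it rises again when let go
- handle: upright carry handle, 0.18 kg; origin on its axis at the underside of its steel collar (40 mm wide, 7 mm thick), z up, x towards the key. A round shaft 20 mm in diameter reaches down 40 mm below the collar. At the start it stands in the parking block, collar 52 mm above the board, turned about 0.3 to 1.55 rad anticlockwise (from above) from the keyway
- foot (a point): centre of the shaft's foot, 40 mm below the collar; the last 4 mm taper to 14 mm wide. The key on the shaft's +x side is 6.5 mm wide, stands out to 14.5 mm from the axis and reaches from 6 to 26 mm below the collar, so the lowest 14 mm are plain round. Above the key a small tab stands out of the collar's edge to 28 mm from the axis
- grip (a point): middle of the handle's black grip, 62 mm above the collar's underside; axes as the handle's. The grip is 46 mm long (along x), 18 mm thick (along y) and 50 mm tall (37 to 87 mm above the collar's underside); a neck 16 mm wide joins it to the collar
- board: fixed grey prep board, 305 mm (x) by 510 mm (y), 30 mm thick: its top is at z = 0.030 and carries everything but the tape; origin at the centre of its underside
- dock: parking block that does not move, pale plywood, 72 x 72 mm, 52 mm high, with an upright hole 33 mm wide; origin at the centre of its underside. The handle's shaft hangs loosely in the hole, its collar lies on the top
- jigger: bystander: double-coned steel measure, 44 mm wide, 74 mm tall; origin at the centre of its underside; leave it where it is
- scoop: bystander: black coffee scoop lying with its handle along y, 45 x 128 x 23 mm; origin at the centre of its underside; leave it where it is
- tape: bystander: roll of tape lying flat, 96 mm wide, 25 mm high; origin at the centre of its underside; leave it where it is

How it is judged:
By the outcome, as a careful person would: the job done as asked, in the order asked, and still so for the second after the job is handed in, while the arm keeps its last pose, push and grip.
It also fails if it takes over 54 s, if anything falls off the work surface, if the arm or the gripper's body presses on something with over 40 N, if the wrist force passes 120 N, or if a joint passes its speed limit or range.

## Working session

There is one attempt and no reset: what is moved stays moved. The work goes in short steps, Python scripts to look and compute and a tool call to move; the robot and the scene stay as the last step left them, time stands still between calls to the robot, and variables do not carry over. Pictures are saved under pics/ and viewed, and the job is handed in when it is done.

Besides the shell and the picture viewer there is one more tool, called as name([rows], argument=value, ...), one row to a line, values as JSON. send_rows: Moves the arm, as the interface text tells. Its arguments: {"type":"object","properties":{"plan":{"type":"array"},"newtons":{"type":"number"}},"required":["plan"]}

```bash
mkdir -p pics; ls
python3 - <<'E'
from cell import robot, imaging
import cv2, numpy as np
for n in ("top","side"):
    d=imaging.read_camera(n)
    cv2.imwrite(f"pics/{n}0.png",d["pixels"][:,:,::-1])
    print(n,d["fx"],d["fy"],d["cx"],d["cy"]);print(np.round(d["world_from_camera"],4).tolist())
print(robot.observe())
E
```

```text
pics
top 548.6565065921432 548.6565065921432 317.13564336256655 246.42447795354758
[[-0.0013, -0.993, 0.1178, 0.4906], [-0.9995, -0.0023, -0.0308, 0.0232], [0.0308, -0.1178, -0.9926, 0.9908], [0.0, 0.0, 0.0, 1.0]]
side 452.9133005273252 452.9133005273252 319.7223834831826 239.0910921774557
[[0.9986, -0.0229, 0.0484, 0.5539], [-0.0535, -0.4006, 0.9147, -0.8236], [-0.0015, -0.916, -0.4013, 0.4654], [0.0, 0.0, 0.0, 1.0]]
{'time': 0.1, 'qpos': array([ 9.97017327e-01,  3.42630613e-01,  1.52489479e+00, -3.38985156e-05,
        1.27535477e+00, -1.46019493e-01]), 'qvel': array([-0.00048396, -0.00166334, -0.00188656, -0.00035105,  0.00014425,
        0.00028446]), 'joint_efforts': array([ 1.75604135e-03, -4.32007778e+01, -2.44691777e+01,  7.18681631e-02,
        5.26018068e-02, -9.72017602e-06]), 'tool_pos': array([0.21760039, 0.47740967, 0.22613541]), 'tool_rot': array([-3.14031412e+00, -1.55263208e-04,  2.71384294e+00]), 'contact_force': array([0.94765559, 0.45225133, 0.7118547 ]), 'torque': array([ 0.00301768,  0.03205841, -0.01307403]), 'opening': 0.0914069905700673}
```

View pics/top0.png

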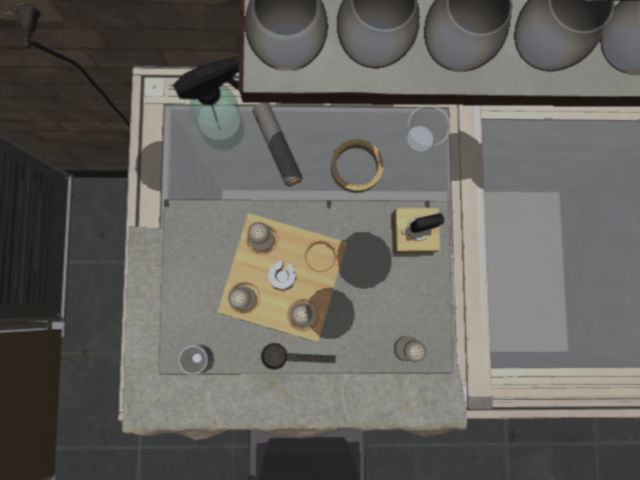

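View pics/side0.png

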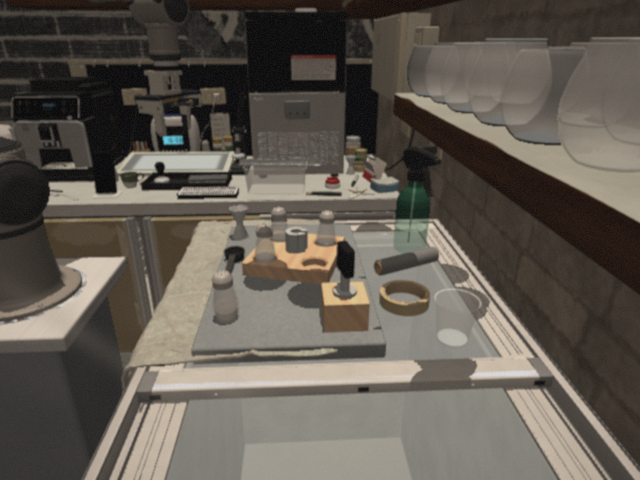

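```bash
cat > h.py <<'E'
import numpy as np, cv2
from cell import robot, imaging
def crop(d,x0,y0,w,h,s,fn):
    im=cv2.resize(d["pixels"][y0:y0+h,x0:x0+w,::-1],None,fx=s,fy=s,interpolation=cv2.INTER_CUBIC)
    for i in range(0,w,10):
        cv2.line(im,(i*s,0),(i*s,4 if (x0+i)%50 else 12),(0,0,255),1)
        if (x0+i)%20==0: cv2.putText(im,str(x0+i),(i*s,22),0,.4,(0,0,255),1)
    for i in range(0,h,10):
        cv2.line(im,(0,i*s),(4,i*s),(0,0,255),1)
        if (y0+i)%20==0: cv2.putText(im,str(y0+i),(6,i*s+4),0,.4,(0,0,255),1)
    cv2.imwrite(fn,im)
def ray(d,u,v):
    T=np.array(d["world_from_camera"]); r=T[:3,:3]@np.array([(u-d["cx"])/d["fx"],(v-d["cy"])/d["fy"],1]); return T[:3,3],r
def atz(d,u,v,z):
    o,r=ray(d,u,v); return o+r*(z-o[2])/r[2]
def proj(d,p):
    T=np.linalg.inv(np.array(d["world_from_camera"])); c=T[:3,:3]@np.array(p)+T[:3,3]
    return np.array([d["fx"]*c[0]/c[2]+d["cx"],d["fy"]*c[1]/c[2]+d["cy"]])
E
python3 - <<'E'
from h import *
d=imaging.read_camera("top")
crop(d,210,205,145,140,5,"pics/c1.png")
crop(d,385,195,70,60,10,"pics/c2.png")
crop(d,385,325,50,50,10,"pics/c3.png")
d=imaging.read_camera("side")
crop(d,200,190,190,150,4,"pics/s1.png")
E
```

```text
(no output)
```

View pics/c1.png

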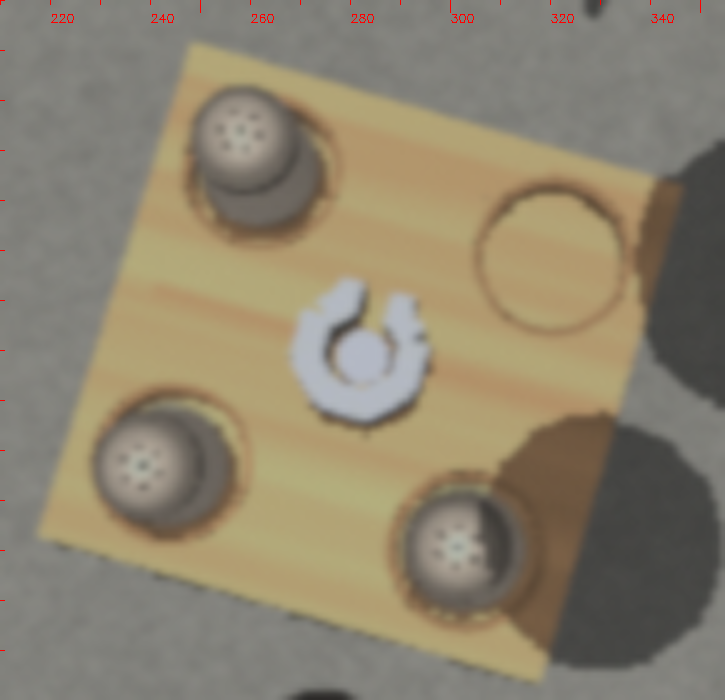

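View pics/c2.png

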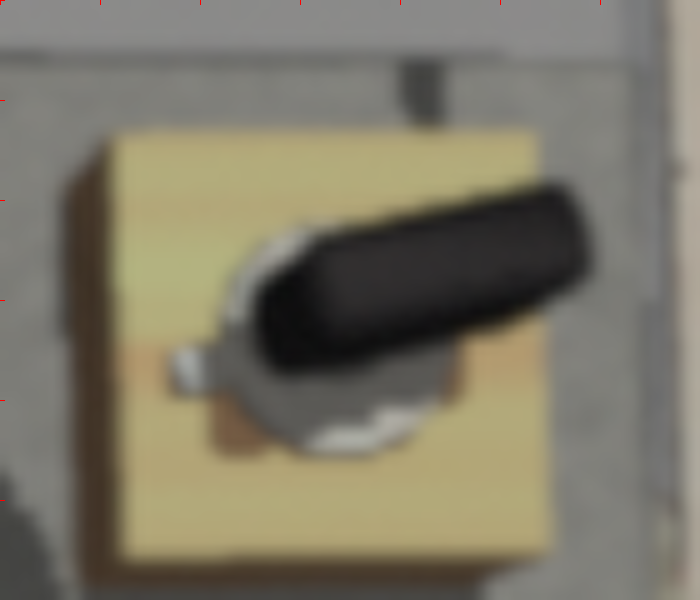

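View pics/c3.png

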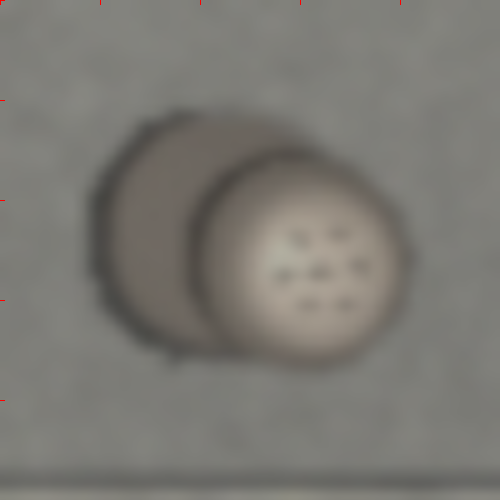

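View pics/s1.png

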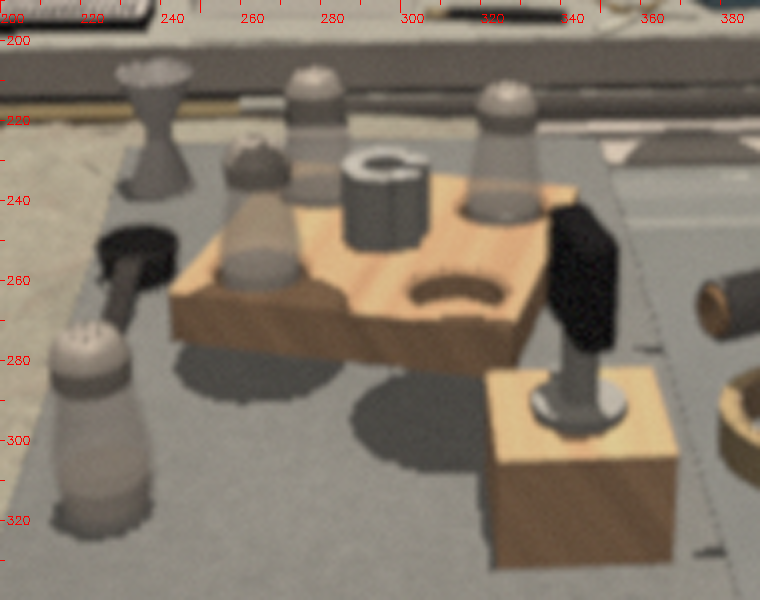

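```bash
cat > fit.py <<'E'
from h import *
def R(a): return np.array([[np.cos(a),-np.sin(a)],[np.sin(a),np.cos(a)]])
def circ(c,r,z,n=60):
    t=np.linspace(0,2*np.pi,n); return [(c[0]+r*np.cos(a),c[1]+r*np.sin(a),z) for a in t]
def draw(im,d,pts,x0,y0,s,col):
    q=np.array([(proj(d,p)-[x0,y0]+.5)*s for p in pts],np.int32); cv2.polylines(im,[q],False,col,1)
def rect(c,a,hx,hy,z): return [tuple(np.array(c)+R(a)@np.array(v))+(z,) for v in [(hx,hy),(-hx,hy),(-hx,-hy),(hx,-hy),(hx,hy)]]
def overlay(d,car,han,sh,box,s,fn,hz=0.082,dock=None):
    x0,y0,w,h=box
    im=cv2.resize(d["pixels"][y0:y0+h,x0:x0+w,::-1],None,fx=s,fy=s,interpolation=cv2.INTER_CUBIC)
    c=np.array(car[:2]);a=car[2]
    D=lambda p,col:draw(im,d,p,x0,y0,s,col)
    D(rect(c,a,.088,.088,.058),(0,0,255))
    for sx in(1,-1):
        for sy in (1,-1): D(circ(c+R(a)@[.052*sx,.052*sy],.0245,.058),(0,255,255))
    D(circ(c,.0215,.1),(255,0,0)); D(circ(c,.01125,.1),(255,0,0))
    k=R(a)@[0.0215,0]; D([(c[0],c[1],.1),(c[0]+k[0],c[1]+k[1],.1)],(0,255,0))
    c=np.array(han[:2]);a=han[2]
    D(circ(c,.02,hz+.007),(0,0,255)); t=c+R(a)@[.028,0]; D([(c[0],c[1],hz+.007),(t[0],t[1],hz+.007)],(0,255,0))
    D(rect(c,a,.023,.009,hz+.087),(255,255,0)); D(rect(c,a,.023,.009,hz+.037),(255,0,255))
    if sh is not None: D(circ(sh,.022,.030),(0,255,0))
    if dock is not None: D(rect(dock[:2],dock[2],.036,.036,.082),(0,0,255))
    cv2.imwrite(fn,im)
E
python3 - <<'E'
from fit import *
d=imaging.read_camera("top"); e=imaging.read_camera("side")
P=[atz(d,*p,.058)[:2] for p in [(248,213.6),(346.6,241),(318.6,341.2),(217.6,313)]]
print(np.round(P,4)); c=np.mean(P,0)
v=P[0]-P[3]; w=P[1]-P[2]; a1=np.arctan2(v[1],v[0]);a2=np.arctan2(w[1],w[0])
u=P[0]-P[1];u2=P[3]-P[2]
print(c,a1,a2,np.arctan2(u[1],u[0])-np.pi/2,np.arctan2(u2[1],u2[0])-np.pi/2)
hc=atz(d,282.2,275.8,.1); print("hub",hc)
h=atz(d,385+34.2,195+33.8,.089); t=atz(d,385+17.2,195+37.2,.089); print(h,t,np.arctan2(*(t-h)[[1,0]]),np.linalg.norm(t-h))
dc=[atz(d,385+x/10,195+y/10,.082)[:2] for x,y in [(112,132),(537,132),(550,560),(120,562)]];print("dock",np.mean(dc,0),dc)
sh=atz(d,385+20.5,195+130+24,.03)
sf=atz(d,385+21.5,325+23.5,.03);sc=atz(d,385+30.5,325+26,.112);print("shaker",sf,sc)
car=(c[0],c[1],a1*.5+a2*.5)
han=(h[0],h[1],np.arctan2(*(t-h)[[1,0]]))
overlay(d,car,han,sf[:2],(210,195,245,185),3,"pics/o1.png")
overlay(e,car,han,sf[:2],(190,190,190,150),4,"pics/o2.png")
E
```

```text
[[ 0.6578  0.1131]
 [ 0.6108 -0.0564]
 [ 0.4411 -0.008 ]
 [ 0.4883  0.1616]]
[0.54952711 0.05258105] -0.27917324864906007 -0.27781970823191193 -0.27068989472598126 -0.2715470858309139
hub [0.5482066 0.052333  0.1      ]
[ 0.62771513 -0.17555188  0.089     ] [ 0.62188165 -0.14686223  0.089     ] 1.7713919799083484 0.029276707106588418
dock [ 0.62749536 -0.17502833] [array([ 0.6638521 , -0.13879181]), array([ 0.66418156, -0.21117156]), array([ 0.59121839, -0.21135535]), array([ 0.59072938, -0.13879461])]
shaker [ 0.42668075 -0.16147583  0.03      ] [ 0.42817698 -0.15999481  0.112     ]
```

View pics/o1.png

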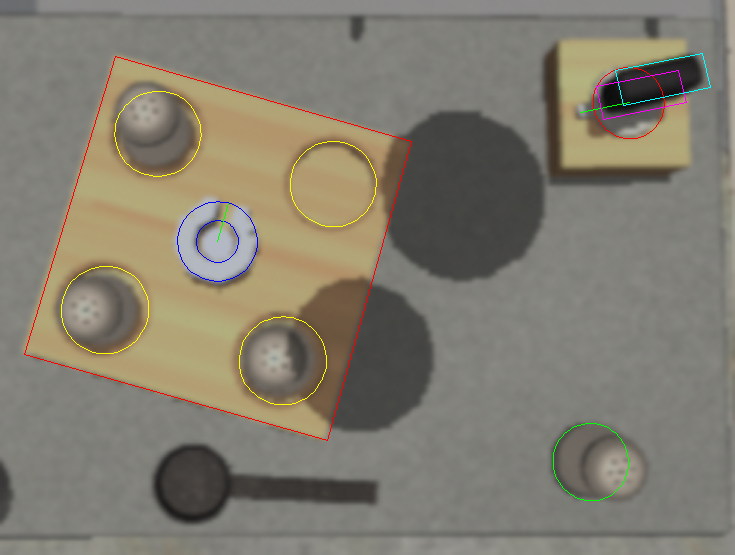

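View pics/o2.png

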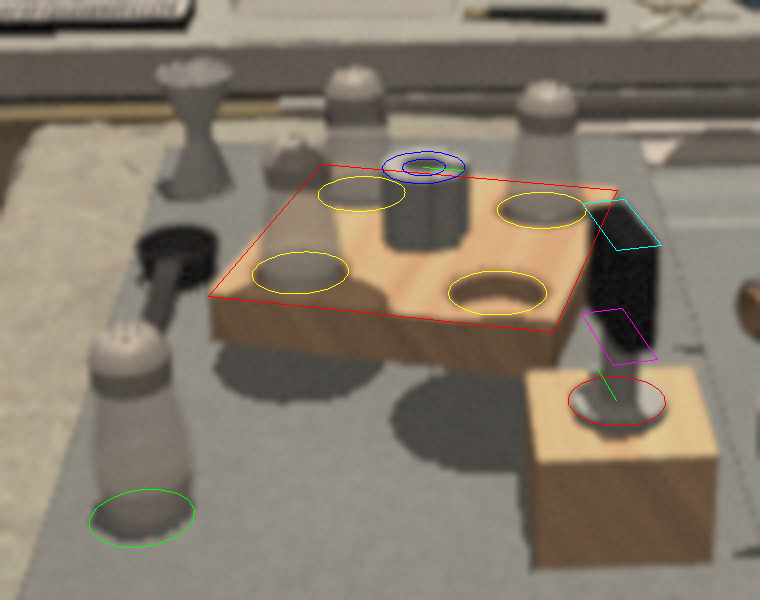

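Run:
```python
from fit import *
d=imaging.read_camera("top"); e=imaging.read_camera("side")
def tri(u,v):
    o1,r1=ray(d,*u);o2,r2=ray(e,*v)
    A=np.stack([r1,-r2],1); s=np.linalg.lstsq(A,o2-o1,rcond=None)[0]
    p=o1+s[0]*r1;q=o2+s[1]*r2; return np.round((p+q)/2,4),np.linalg.norm(p-q)
print("shelf",tri((243,97),(395,95)),tri((243,103),(395,115)))
print("shaker cap top",tri((415.8,351.5),(222.5,271)))
print("pocket",atz(d,320,256.6,.058), np.array([.549,.0525])+R(-.275)@[.052,-.052])
print("pocket side",atz(e,314,264,.058))
print("hub side",atz(e,296.5,231.5,.1))
print("dock side centre",np.mean([atz(e,190+x/4,190+y/4,.082) for x,y in [(527,372),(693,366),(717,455),(537,461)]],0))
```

```text
shelf (array([0.7462, 0.0906, 0.3666]), np.float64(0.008046351923626427)) (array([0.7516, 0.0949, 0.3286]), np.float64(0.004008185964409354))
shaker cap top (array([ 0.4289, -0.1585,  0.1206]), np.float64(0.001819502407436258))
pocket [ 0.58381211 -0.01061063  0.058     ] [ 0.58492567 -0.01166655]
pocket side [ 0.58510428 -0.01781307  0.058     ]
hub side [0.55167351 0.0515191  0.1       ]
dock side centre [ 0.62949715 -0.1741844   0.082     ]
```

send_rows([
  [[0.02,-0.028,0],[0,0,-0.063],0],
  [[0.02,-0.028,0],[0,0,-0.063],0],
  [[0.02,-0.028,0],[0,0,-0.063],0],
  [[0.02,-0.028,0],[0,0,-0.063],0],
  [[0.02,-0.028,0],[0,0,-0.063],0],
  [[0.02,-0.028,0],[0,0,-0.063],0],
  [[0.02,-0.028,0],[0,0,-0.063],0],
  [[0.02,-0.028,0],[0,0,-0.063],0],
  [[0.02,-0.028,0],[0,0,-0.063],0],
  [[0.02,-0.028,0],[0,0,-0.063],0],
  [[0,0,0],[0,0,0],0],
])

```text
time: 1.5
tool_pos: [0.4198, 0.195, 0.2267]
tool_rot: [3.141, 0.001, 2.078]
contact_force: [-0.4, -0.4, -0.7]
opening: 0.0918
```

send_rows([
  [[0.0008,-0.0355,0],[0,0,0],0],
  [[0.0008,-0.0355,0],[0,0,0],0],
  [[0.0008,-0.0355,0],[0,0,0],0],
  [[0.0008,-0.0355,0],[0,0,0],0],
  [[0.0008,-0.0355,0],[0,0,0],0],
  [[0.0008,-0.0355,0],[0,0,0],0],
  [[0.0008,-0.0355,0],[0,0,0],0],
  [[0.0008,-0.0355,0],[0,0,0],0],
  [[0.0008,-0.0355,0],[0,0,0],0],
  [[0.0008,-0.0355,0],[0,0,0],0],
  [[0,0,0],[0,0,0],0],
  [[0,0,-0.02],[0,0,0],0],
  [[0,0,-0.02],[0,0,0],0],
])

```text
time: 2.8
tool_pos: [0.4261, -0.1566, 0.1866]
tool_rot: [3.14, 0.001, 2.084]
contact_force: [-1.1, -0.4, 0.3]
opening: 0.0917
```

Run:
```python
from fit import *
d=imaging.read_camera("top"); e=imaging.read_camera("side")
crop(d,350,300,120,100,6,"pics/g1.png"); crop(e,170,180,140,150,4,"pics/g2.png")
print(robot.observe()["tool_pos"], proj(d,[.428,-.16,.186]),proj(d,[.428,-.16,.12]))
```

```text
[ 0.42444787 -0.15546103  0.18476467] [426.14012857 354.75830599] [416.56810657 351.47739269]
```

View pics/g1.png

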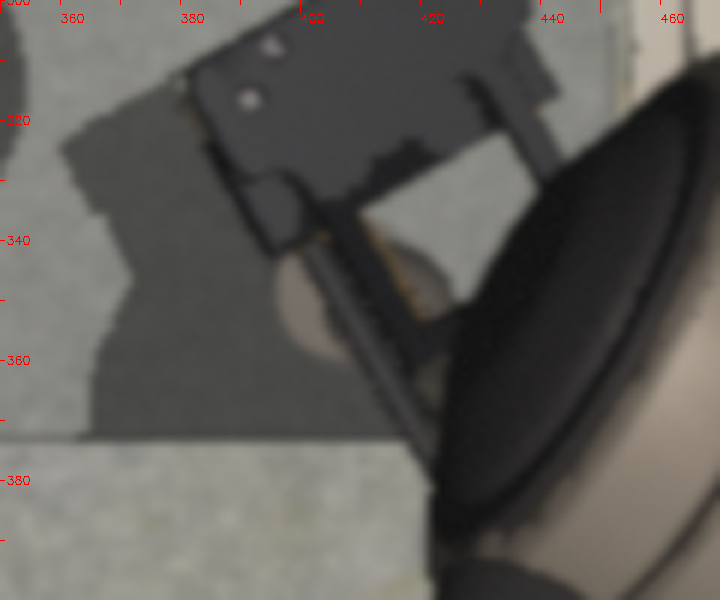

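View pics/g2.png

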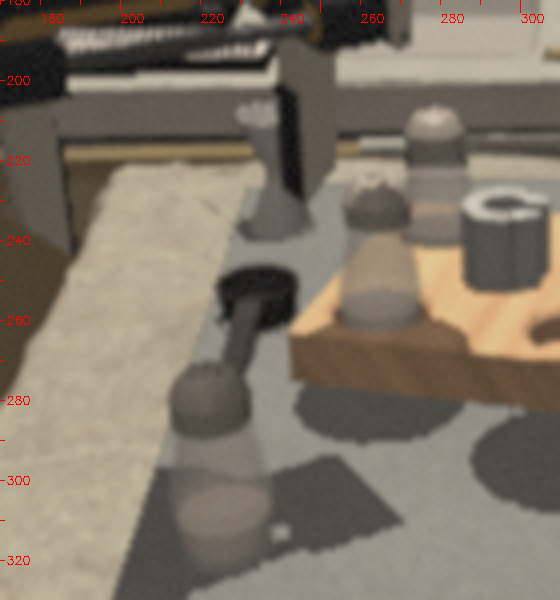

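send_rows([
  [[0,-0.003,0],[0,0,0],0],
  [[0.001,0,0],[0,0,0],0],
  [[0,0,0],[0,0,0],0],
])

```text
time: 3.2
tool_pos: [0.4274, -0.1604, 0.1877]
tool_rot: [3.14, 0.002, 2.084]
contact_force: [0.5, 0.1, 0.1]
opening: 0.0913
```

Run:
```python
from fit import *
for i in range(4):
    s=robot.observe(); print(s["time"],s["tool_pos"],s["tool_rot"]); imaging.read_camera("top")
```

```text
3.2 [ 0.42744886 -0.16036743  0.18769842] [3.14045645e+00 1.59419472e-03 2.08406220e+00]
3.25 [ 0.42728955 -0.16033927  0.18754539] [3.14063629e+00 1.35221039e-03 2.08403717e+00]
3.3 [ 0.42716139 -0.1603261   0.18739062] [3.14078872e+00 1.10040909e-03 2.08397214e+00]
3.35 [ 0.42702686 -0.16030877  0.18726549] [3.14097942e+00 8.50358293e-04 2.08394343e+00]
```

send_rows([
  [[0,0,-0.018],[0,0,0],0],
  [[0,0,-0.018],[0,0,0],0],
  [[0,0,-0.018],[0,0,0],0],
  [[0,0,-0.018],[0,0,0],0],
  [[0,0,-0.018],[0,0,0],0],
  [[0,0,-0.018],[0,0,0],0],
  [[0,0,-0.012],[0,0,0],0],
  [[0,0,0],[0,0,0],0],
  [[0,0,0],[0,0,0],80],
  [[0,0,0],[0,0,0],100],
  [[0,0,0],[0,0,0],110],
  [[0,0,0],[0,0,0],255],
  [[0,0,0],[0,0,0],255],
  [[0,0,0],[0,0,0],255],
  [[0,0,0],[0,0,0],255],
  [[0,0,0],[0,0,0],255],
], newtons=15)

```text
time: 5.0
tool_pos: [0.427, -0.1603, 0.0669]
tool_rot: [3.141, 0.0, 2.084]
contact_force: [1.0, 1.5, 1.0]
opening: 0.0389
```

Run:
```python
from fit import *
d=imaging.read_camera("top"); e=imaging.read_camera("side")
crop(e,170,180,140,150,4,"pics/g3.png")
s=robot.observe();print(s["tool_pos"],s["tool_rot"],s["opening"])
```

```text
[ 0.427009   -0.16027584  0.06683586] [3.14113015e+00 2.61512972e-04 2.08372254e+00] 0.03894636052921751
```

View pics/g3.png

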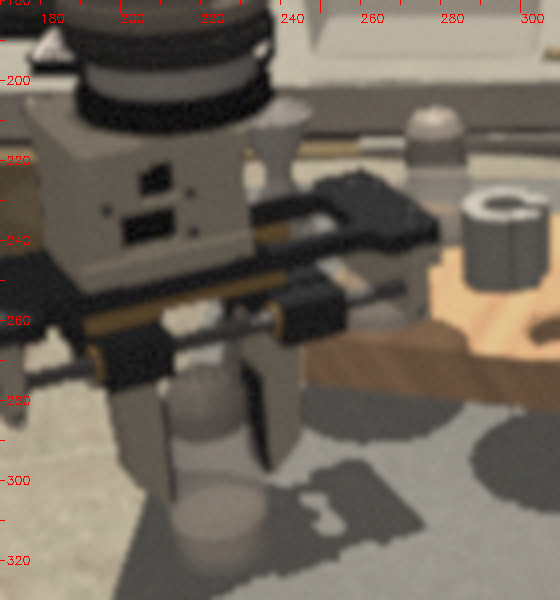

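send_rows([
  [[0,0,0.008],[0,0,0],255],
  [[0,0,0.016],[0,0,0],255],
  [[0,0,0.02],[0,0,0],255],
  [[0,0,0.02],[0,0,0],255],
  [[0,0,0.02],[0,0,0],255],
  [[0,0,0.02],[0,0,0],255],
  [[0,0,0.016],[0,0,0],255],
  [[0,0,0.008],[0,0,0],255],
  [[0.0197,0.0186,0],[0,0,0],255],
  [[0.0197,0.0186,0],[0,0,0],255],
  [[0.0197,0.0186,0],[0,0,0],255],
  [[0.0197,0.0186,0],[0,0,0],255],
  [[0.0197,0.0186,0],[0,0,0],255],
  [[0.0197,0.0186,0],[0,0,0],255],
  [[0.0197,0.0186,0],[0,0,0],255],
  [[0.0197,0.0186,0],[0,0,0],255],
  [[0,0,0],[0,0,0],255],
  [[0,0,0],[0,0,0],255],
])

```text
time: 6.9
tool_pos: [0.5839, -0.0113, 0.1939]
tool_rot: [-3.14, -0.001, 2.085]
contact_force: [-0.7, 0.6, -1.7]
opening: 0.0389
```

Run:
```python
from fit import *
d=imaging.read_camera("top"); e=imaging.read_camera("side")
crop(e,220,150,160,140,5,"pics/g4.png");crop(d,260,200,130,110,6,"pics/g5.png")
s=robot.observe();print(s["time"],s["tool_pos"],s["tool_rot"],s["opening"],s["contact_force"])
```

```text
7.0 [ 0.58358601 -0.01199601  0.19441508] [-3.14040983e+00 -5.17140118e-04  2.08343317e+00] 0.03916812167020809 [-0.62346811  0.13089533 -0.76805188]
```

View pics/g4.png

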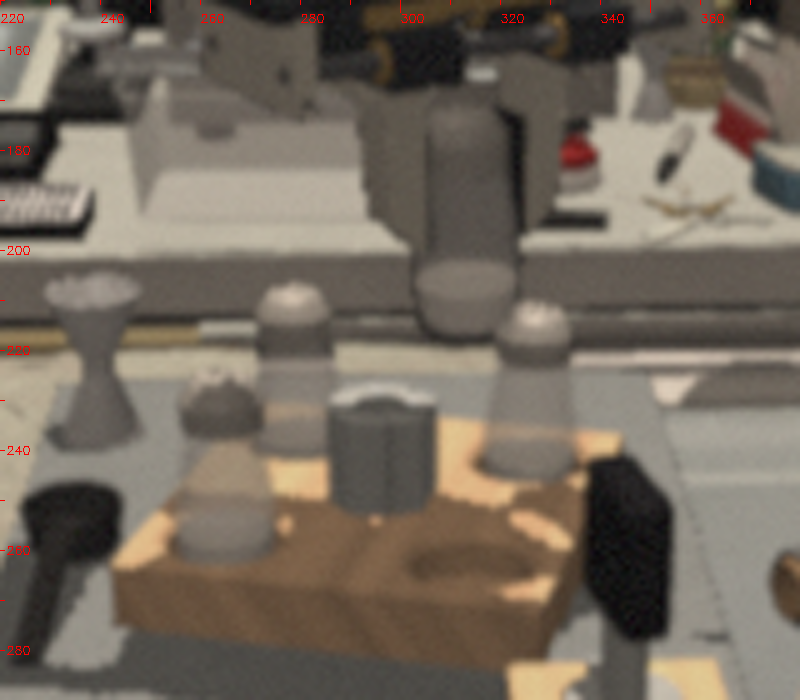

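View pics/g5.png

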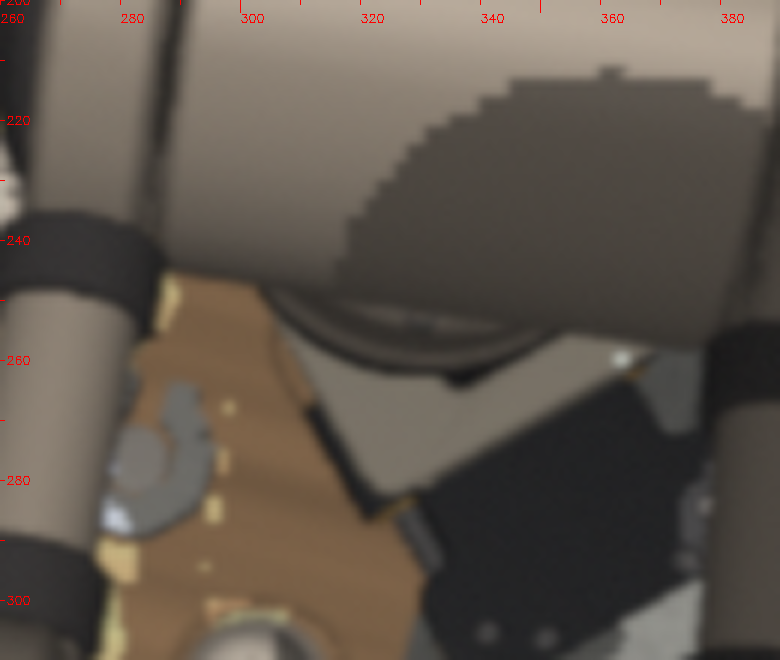

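Run:
```python
from fit import *
e=imaging.read_camera("side")
s=robot.observe()["tool_pos"];print(s)
x,y=s[:2]
for z in(.158,.165,.058): print(z,proj(e,[x,y,z]),proj(e,[x+.005,y,z])-proj(e,[x,y,z]),proj(e,[x,y+.005,z])-proj(e,[x,y,z]))
```

```text
[ 0.5836619  -0.01216975  0.19461557]
0.158 [312.7795625  215.99492015] [ 2.60937561 -0.05326346] [-0.10268439 -0.91973912]
0.165 [312.75145063 212.55961451] [ 2.61786251 -0.0524741 ] [-0.10286841 -0.90462896]
0.058 [313.16215199 262.74784038] [ 2.49387628 -0.06338645] [-0.100084   -1.11378059]
```

send_rows([
  [[0.0015,0.0005,-0.015],[0,0,0],255],
  [[0,0,-0.018],[0,0,0],255],
  [[0,0,-0.018],[0,0,0],255],
  [[0,0,-0.018],[0,0,0],255],
  [[0,0,-0.015],[0,0,0],255],
  [[0,0,-0.006],[0,0,0],255],
  [[0,0,0],[0,0,0],255],
  [[0,0,0],[0,0,0],255],
])

```text
time: 7.85
tool_pos: [0.5862, -0.0114, 0.1056]
tool_rot: [3.141, 0.001, 2.083]
contact_force: [-0.1, 0.9, -1.7]
opening: 0.0393
```

Run:
```python
from fit import *
d=imaging.read_camera("top"); e=imaging.read_camera("side")
crop(e,250,190,110,90,7,"pics/g6.png")
s=robot.observe();print(s["time"],s["tool_pos"],s["tool_rot"],s["opening"],s["contact_force"])
for z in (.04,.058,.066): print(proj(e,list(s["tool_pos"][:2])+[z]))
```

```text
7.95 [ 0.58639472 -0.0112122   0.10577749] [3.14014158e+00 1.11584007e-03 2.08364673e+00] 0.0390058206664884 [-0.63930087 -0.10922737 -1.3154793 ]
[314.55945922 270.47197976]
[314.50482618 262.49908667]
[314.48026488 258.91472441]
```

View pics/g6.png

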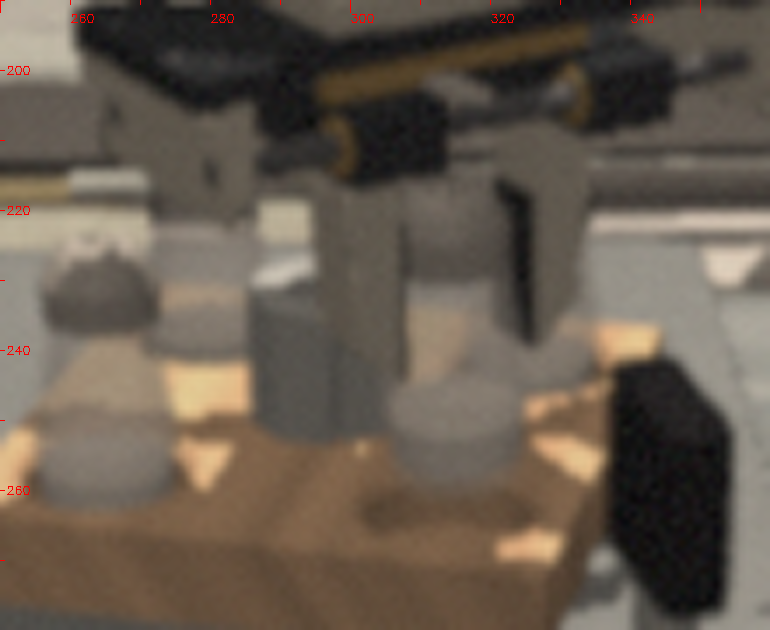

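Run:
```python
from fit import *
e=imaging.read_camera("side")
s=robot.observe()["tool_pos"]; print(s)
def bot(x,y,z): return max(proj(e,p)[1] for p in circ((x,y),.022,z))
print("rest", bot(.427,-.1603,.03),"obs 323.7"); print("now",bot(s[0],s[1],s[2]-.0368),"obs 260")
print("air", bot(.5837,-.012,.1944-.0368),"obs 217.6")
```

```text
[ 0.58636812 -0.01115093  0.10571681]
rest 325.9255514194829 obs 323.7
now 262.53273890627935 obs 260
air 220.3309422941645 obs 217.6
```

send_rows([
  [[-0.001,0,-0.005],[0,0,0],255],
  [[0,0,-0.005],[0,0,0],255],
  [[0,0,-0.003],[0,0,0],255],
  [[0,0,-0.003],[0,0,0],255],
  [[0,0,0],[0,0,0],255],
])

```text
time: 8.5
tool_pos: [0.5846, -0.0109, 0.0881]
tool_rot: [-3.141, -0.001, 2.084]
contact_force: [-0.6, -0.4, -1.3]
opening: 0.0389
```

send_rows([
  [[0,0,-0.004],[0,0,0],255],
  [[0,0,-0.004],[0,0,0],255],
  [[0,0,-0.002],[0,0,0],255],
  [[0,0,0],[0,0,0],255],
  [[0,0,0],[0,0,0],255],
])

```text
time: 9.0
tool_pos: [0.5849, -0.011, 0.0787]
tool_rot: [3.142, -0.0, 2.084]
contact_force: [-0.4, 0.1, -1.3]
opening: 0.0392
```

send_rows([
  [[0,0,-0.001],[0,0,0],255],
  [[0,0,-0.001],[0,0,0],255],
  [[0,0,0],[0,0,0],255],
  [[0,0,0],[0,0,0],255],
])

```text
time: 9.4
tool_pos: [0.585, -0.011, 0.0769]
tool_rot: [3.141, 0.0, 2.084]
contact_force: [-0.4, 0.4, 0.0]
opening: 0.0393
```

send_rows([
  [[0,0,0],[0,0,0],130],
  [[0,0,0],[0,0,0],110],
  [[0,0,0],[0,0,0],90],
  [[0,0,0],[0,0,0],80],
  [[0,0,0],[0,0,0],80],
  [[0,0,0.01],[0,0,0],80],
  [[0,0,0.02],[0,0,0],80],
  [[0,0,0.02],[0,0,0],80],
  [[0,0,0.03],[0,0,0],80],
  [[0,0,0.03],[0,0,0],80],
  [[0,0,0.02],[0,0,0],80],
  [[0,0,0],[0,0,0],80],
])

```text
time: 10.6
tool_pos: [0.5865, -0.0112, 0.2108]
tool_rot: [3.136, 0.004, 2.084]
contact_force: [-0.7, -0.4, 0.4]
opening: 0.0628
```

Run:
```python
from fit import *
e=imaging.read_camera("side")
crop(e,220,170,160,130,5,"pics/g7.png")
s=robot.observe();print(s["time"],s["tool_pos"],s["tool_rot"],s["opening"],s["contact_force"],s["qpos"])
```

```text
10.65 [ 0.58557929 -0.01106782  0.20859433] [3.13859139e+00 2.29528390e-03 2.08384457e+00] 0.06313898575045689 [-0.3456287   0.44221678 -0.9838904 ] [-1.49737477e-01  4.65239378e-01  1.38280653e+00  3.89298571e-05
  1.28976858e+00 -6.62799889e-01]
```

View pics/g7.png

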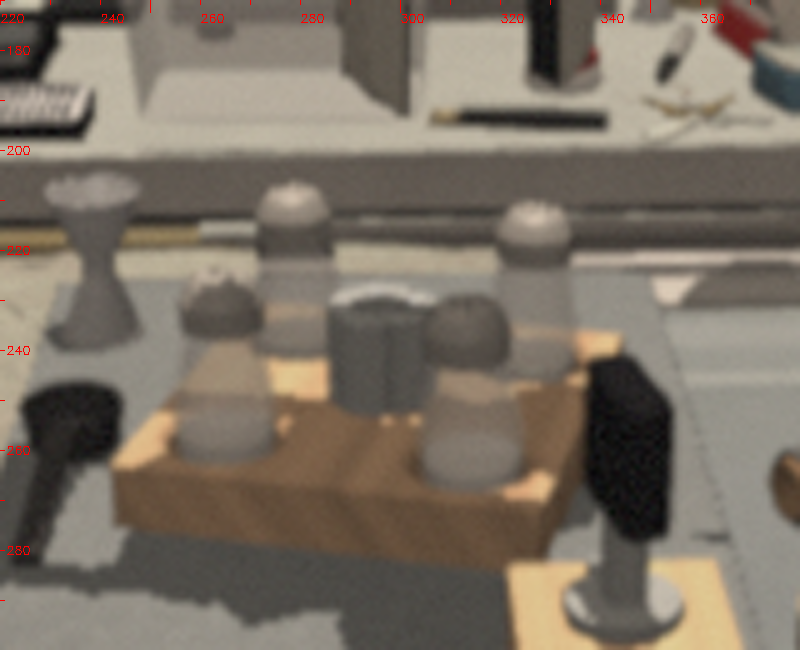

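send_rows([
  [[0.0085,-0.0328,0],[0,0,-0.063],80],
  [[0.0085,-0.0328,0],[0,0,-0.063],80],
  [[0.0085,-0.0328,0],[0,0,-0.063],80],
  [[0.0085,-0.0328,0],[0,0,-0.063],80],
  [[0.0085,-0.0328,0],[0,0,-0.063],80],
  [[0,0,0],[0,0,0],80],
  [[0,0,0],[0,0,0],80],
  [[0,0,0],[0,0,0],80],
])

```text
time: 11.45
tool_pos: [0.6269, -0.1739, 0.2059]
tool_rot: [-3.14, -0.001, 1.77]
contact_force: [-0.3, 0.4, 0.1]
opening: 0.0631
```

Run:
```python
from fit import *
d=imaging.read_camera("top");e=imaging.read_camera("side")
crop(e,290,170,130,110,6,"pics/g8.png");crop(d,370,170,100,90,7,"pics/g9.png")
crop(d,215,210,130,130,5,"pics/g10.png")
s=robot.observe();print(s["time"],s["tool_pos"],s["tool_rot"],s["opening"],s["contact_force"],s["qpos"])
```

```text
11.55 [ 0.62721917 -0.17365685  0.2066196 ] [-3.14129779e+00 -5.30042243e-04  1.77053206e+00] 0.06299633309498667 [0.57772774 0.13638337 0.01243121] [-3.87901114e-01  5.92608746e-01  1.17019784e+00  2.82823919e-04
  1.37932534e+00 -5.87690825e-01]
```

View pics/g8.png

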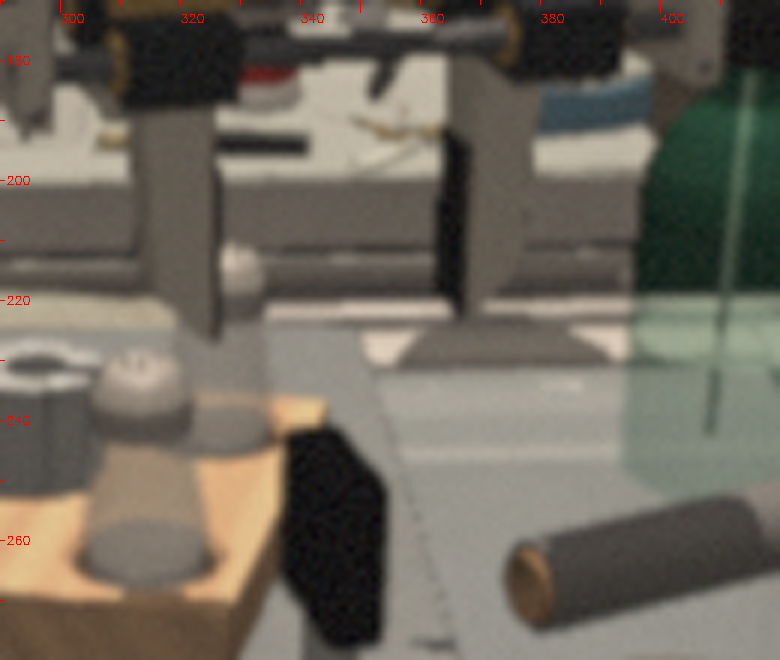

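View pics/g9.png

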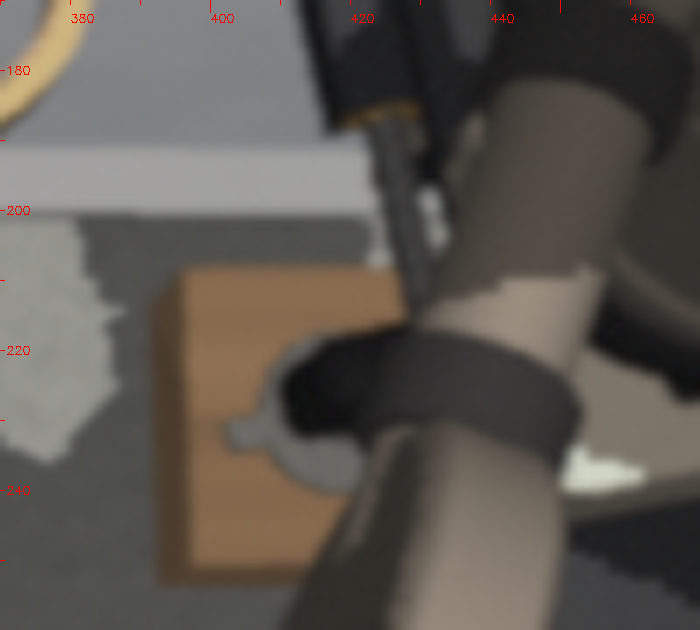

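View pics/g10.png

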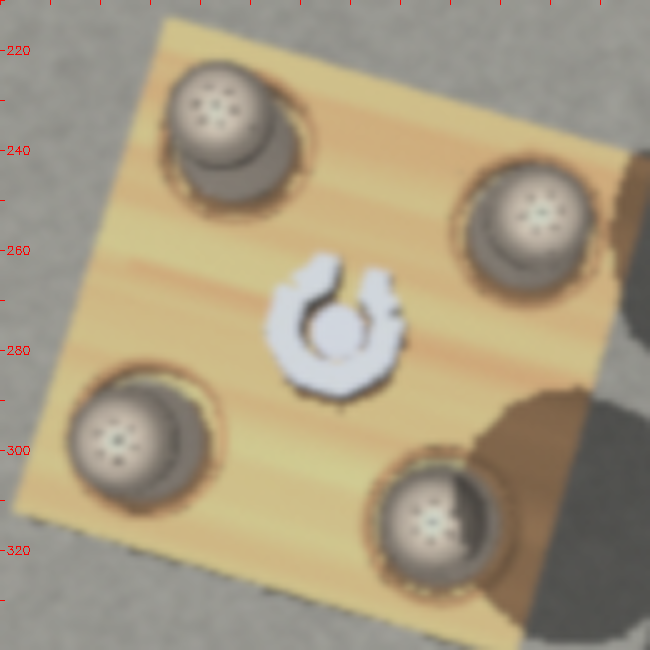

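send_rows([
  [[0.001,-0.001,-0.012],[0,0,0],80],
  [[0,0,-0.018],[0,0,0],80],
  [[0,0,-0.018],[0,0,0],80],
  [[0,0,-0.018],[0,0,0],80],
  [[0,0,-0.012],[0,0,0],80],
  [[0,0,-0.004],[0,0,0],80],
  [[0,0,0],[0,0,0],130],
  [[0,0,0],[0,0,0],170],
  [[0,0,0],[0,0,0],190],
  [[0,0,0],[0,0,0],255],
  [[0,0,0],[0,0,0],255],
  [[0,0,0],[0,0,0],255],
  [[0,0,0],[0,0,0],255],
  [[0,0,0],[0,0,0],255],
], newtons=15)

```text
time: 12.95
tool_pos: [0.6286, -0.176, 0.125]
tool_rot: [3.141, 0.0, 1.769]
contact_force: [0.4, -0.1, 1.1]
opening: 0.0179
```

Run:
```python
from fit import *
d=imaging.read_camera("top");e=imaging.read_camera("side")
crop(e,290,170,130,140,5,"pics/g11.png");crop(d,370,170,100,90,7,"pics/g12.png")
s=robot.observe();print(s["time"],s["tool_pos"],s["tool_rot"],s["opening"],s["contact_force"],s["torque"])
```

```text
13.05 [ 0.62855934 -0.17606164  0.12500176] [3.14102776e+00 3.22272443e-04 1.76873147e+00] 0.018115909551339474 [0.87495578 0.74219483 2.46217317] [-0.0773579  -0.01597862  0.02452738]
```

View pics/g11.png

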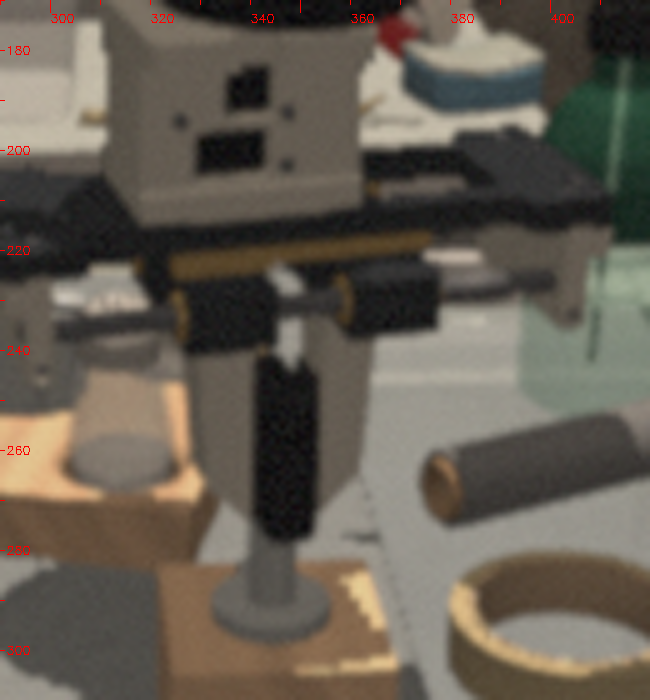

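View pics/g12.png

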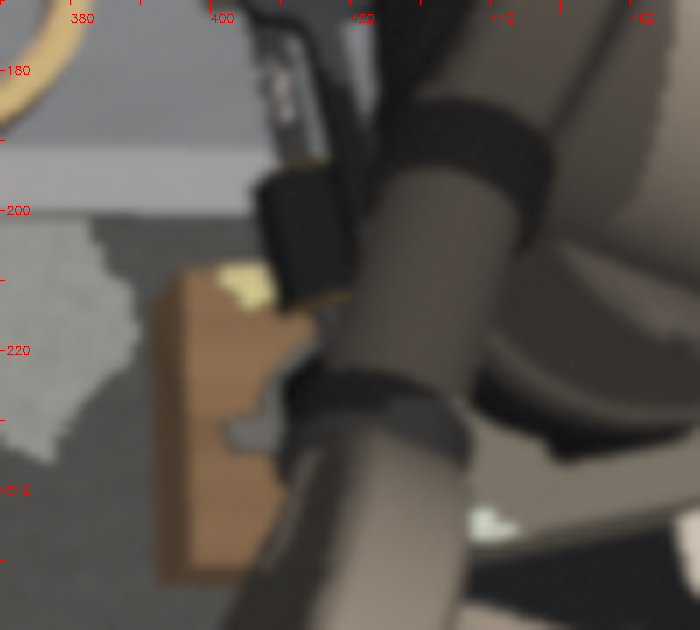

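send_rows([
  [[0,0,0],[0,0,0],255],
  [[0,0,0],[0,0,0],255],
  [[0,0,0.006],[0,0,0],255],
  [[0,0,0.012],[0,0,0],255],
  [[0,0,0.014],[0,0,0],255],
  [[0,0,0.014],[0,0,0],255],
  [[0,0,0.014],[0,0,0],255],
  [[-0.008,0,0.014],[0,0,0],255],
  [[-0.008,0,0.014],[0,0,0],255],
  [[-0.008,0,0.014],[0,0,0],255],
  [[-0.008,0,0.01],[0,0,0],255],
  [[0,0,0],[0,0,0],255],
  [[0,0,0],[0,0,0],255],
], newtons=50)

```text
time: 14.35
tool_pos: [0.5962, -0.176, 0.2369]
tool_rot: [3.141, 0.0, 1.769]
contact_force: [0.2, -0.3, -2.8]
opening: 0.0179
```

Run:
```python
from fit import *
d=imaging.read_camera("top");e=imaging.read_camera("side")
crop(e,270,120,130,150,5,"pics/g13.png");crop(d,370,170,100,90,7,"pics/g14.png")
s=robot.observe();print(s["time"],s["tool_pos"],s["tool_rot"],s["opening"],s["contact_force"],s["torque"])
x,y,z=s["tool_pos"]
for dz in(-.043,-.083): print(proj(e,[x,y,z+dz]),proj(d,[x,y,z+dz]))
```

```text
14.45 [ 0.59618827 -0.17588667  0.23588409] [-3.14055938e+00 -8.28542067e-04  1.76875333e+00] 0.01783934906017353 [ 0.42655728  0.11802613 -1.92850186] [-0.11989936 -0.00402741  0.04554527]
[324.82551253 232.10227771] [435.07150162 239.38387455]
[324.74977165 255.30753755] [428.7691086  242.75384703]
```

View pics/g13.png

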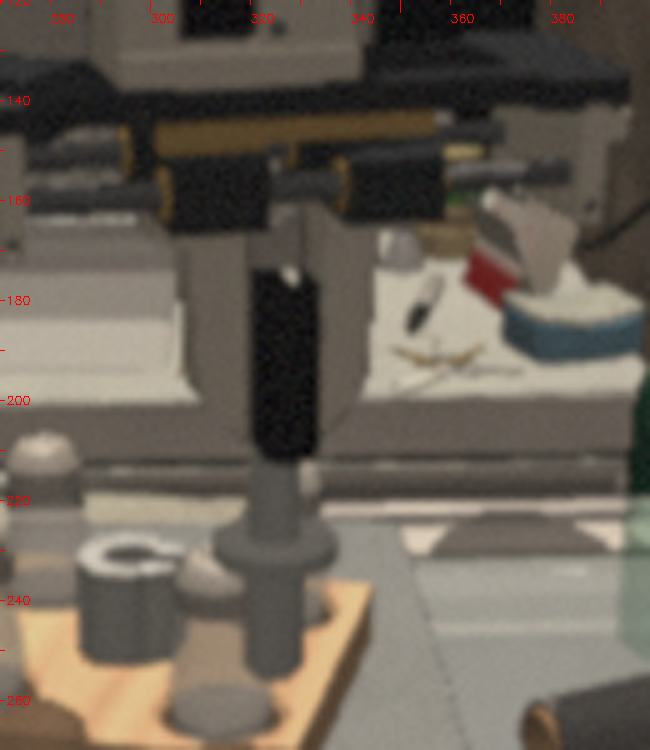

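View pics/g14.png

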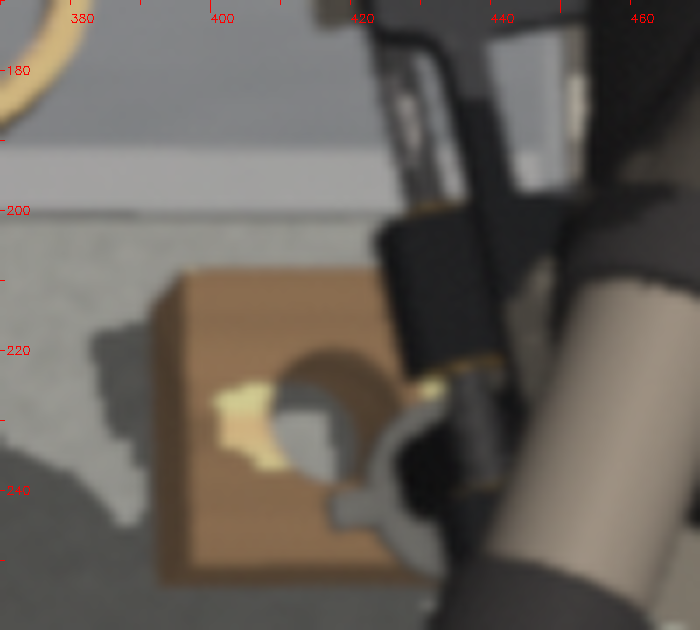

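send_rows([
  [[-0.002,0.01,0],[0,0,-0.1],255],
  [[-0.0047,0.0229,0],[0,0,-0.14],255],
  [[-0.0047,0.0229,0],[0,0,-0.14],255],
  [[-0.0047,0.0229,0],[0,0,-0.14],255],
  [[-0.0047,0.0229,0],[0,0,-0.14],255],
  [[-0.0047,0.0229,0],[0,0,-0.14],255],
  [[-0.0047,0.0229,0],[0,0,-0.14],255],
  [[-0.0047,0.0229,0],[0,0,-0.14],255],
  [[-0.0047,0.0229,0],[0,0,-0.14],255],
  [[-0.0047,0.0229,0],[0,0,-0.14],255],
  [[-0.003,0.012,0],[0,0,-0.1],255],
  [[0,0,0],[0,0,0],255],
  [[0,0,0],[0,0,0],255],
])

```text
time: 15.75
tool_pos: [0.5492, 0.052, 0.2362]
tool_rot: [3.141, 0.001, 0.312]
contact_force: [0.4, -0.1, -2.3]
opening: 0.0179
```

Run:
```python
from fit import *
d=imaging.read_camera("top");e=imaging.read_camera("side")
crop(e,230,120,130,150,5,"pics/g15.png");crop(d,220,210,120,100,6,"pics/g16.png")
s=robot.observe();print(s["time"],s["tool_pos"],s["tool_rot"],s["opening"],s["contact_force"],s["torque"],s["qpos"])
x,y,z=s["tool_pos"]
for zz in(z-.043,z-.083,.1): print(proj(e,[x,y,zz]),proj(d,[x,y,zz]))
```

```text
15.85 [0.5493154  0.05137264 0.2363905 ] [3.14137636e+00 5.15345478e-04 3.10138261e-01] 0.018045002539659433 [ 0.52264601 -0.43632574 -2.14197031] [-0.03202623  0.13681688  0.03153491] [-4.54519412e-02  3.84262152e-01  1.43301447e+00 -3.94044478e-04
  1.32472386e+00  1.21530214e+00]
[294.29722461 188.63242016] [280.78618516 270.88246492]
[294.76786222 207.44084545] [281.70194009 272.8111837 ]
[295.37118542 231.5518791 ] [282.79698438 275.11751307]
```

View pics/g15.png

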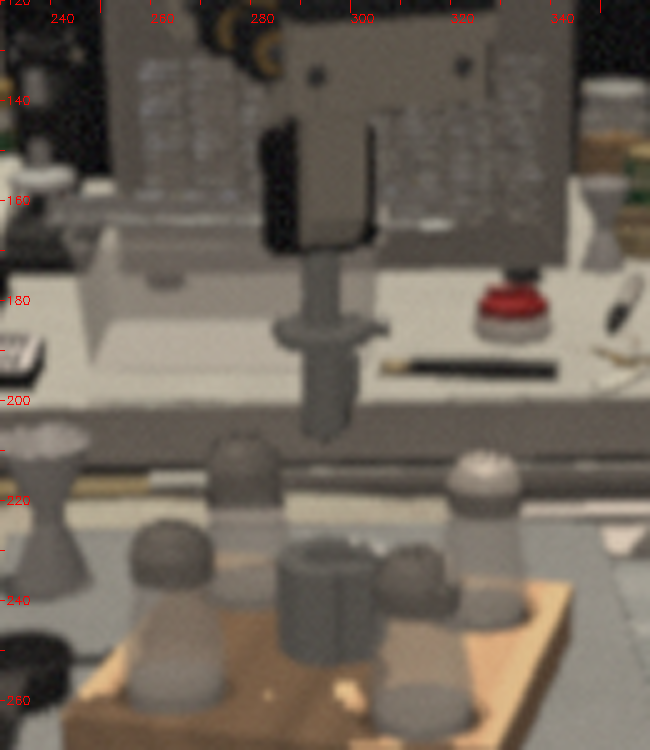

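View pics/g16.png

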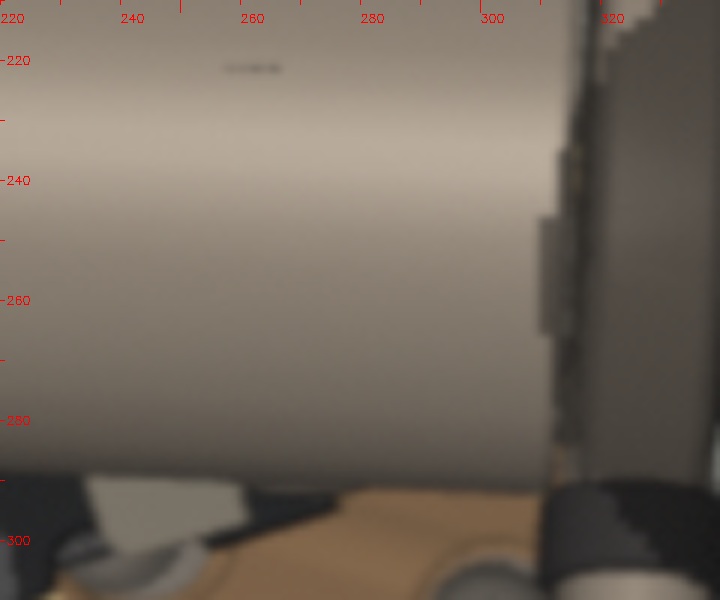

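send_rows([
  [[0.0008,0.001,-0.01],[0,0,0],255],
  [[0,0,-0.015],[0,0,0],255],
  [[0,0,-0.015],[0,0,0],255],
  [[0,0,-0.008],[0,0,0],255],
  [[0,0,-0.003],[0,0,0],255],
  [[0,0,0],[0,0,0],255],
  [[0,0,-0.002],[0,0,0],255],
  [[0,0,-0.002],[0,0,0],255],
  [[0,0,0],[0,0,0],255],
])

```text
time: 16.75
tool_pos: [0.5499, 0.0531, 0.1818]
tool_rot: [3.141, -0.0, 0.309]
contact_force: [0.7, 0.4, -2.6]
opening: 0.0174
```

Run:
```python
from fit import *
e=imaging.read_camera("side")
crop(e,250,170,110,90,7,"pics/g17.png")
s=robot.observe();print(s["time"],s["tool_pos"],s["tool_rot"],s["contact_force"],s["torque"])
x,y,z=s["tool_pos"]
```

```text
16.8 [0.54993155 0.05314755 0.18190771] [ 3.14141508e+00 -2.54158139e-04  3.08883905e-01] [ 0.49700928 -0.78773362 -1.93109172] [-0.02711963  0.15312088  0.02213982]
```

View pics/g17.png

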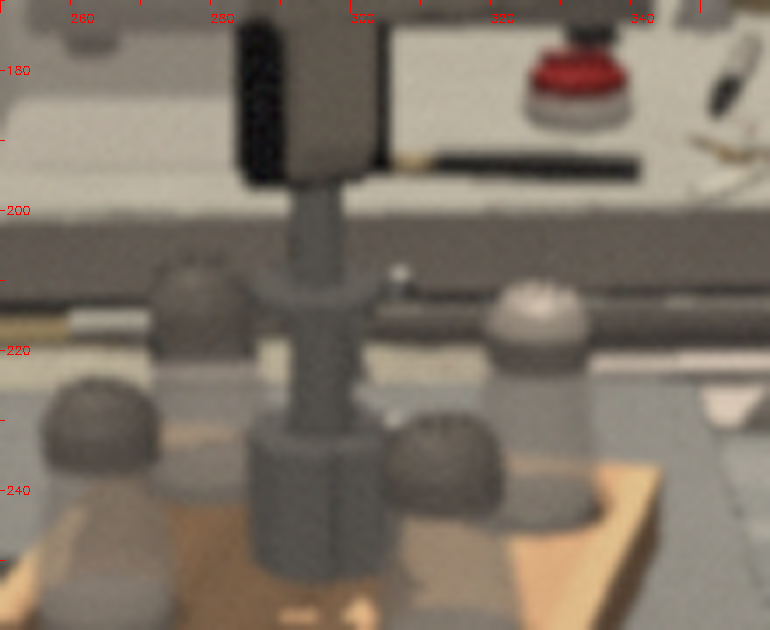

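send_rows([
  [[0,0,-0.002],[0,0,0],255],
  [[0,0,-0.002],[0,0,0],255],
  [[0,0,-0.001],[0,0,0],255],
  [[0,0,0],[0,0,0],255],
])

```text
time: 17.2
tool_pos: [0.5498, 0.0531, 0.1765]
tool_rot: [-3.142, 0.0, 0.309]
contact_force: [-0.0, -0.5, -1.7]
opening: 0.0175
```

Run:
```python
from cell import robot
s=robot.observe();print(s["time"],s["tool_pos"],s["tool_rot"],s["contact_force"],s["torque"],s["opening"])
```

```text
17.2 [0.54977881 0.05311586 0.17650171] [-3.14153924e+00  4.26936000e-04  3.08784545e-01] [-0.02470286 -0.53241054 -1.67697458] [0.00396318 0.17232744 0.06880523] 0.01754445587898207
```

send_rows([
  [[0,0,-0.002],[0,0,0],255],
  [[0,0,-0.002],[0,0,0],255],
  [[0,0,-0.001],[0,0,0],255],
  [[0,0,0],[0,0,0],255],
])

```text
time: 17.6
tool_pos: [0.5498, 0.0531, 0.1715]
tool_rot: [-3.142, 0.0, 0.309]
contact_force: [-0.0, 0.6, -1.7]
opening: 0.0178
```

send_rows([
  [[0,0,-0.001],[0,0,0],255],
  [[0,0,-0.001],[0,0,0],255],
  [[0,0,-0.001],[0,0,0],255],
  [[0,0,0],[0,0,0],255],
])

```text
time: 18.0
tool_pos: [0.5499, 0.0531, 0.1689]
tool_rot: [3.141, -0.0, 0.309]
contact_force: [-0.6, 0.3, -1.5]
opening: 0.0178
```

send_rows([
  [[0,0,-0.001],[0,0,0],255],
  [[0,0,-0.0005],[0,0,0],255],
  [[0,0,0],[0,0,0],255],
])

```text
time: 18.3
tool_pos: [0.55, 0.0531, 0.1686]
tool_rot: [3.141, -0.001, 0.309]
contact_force: [-3.3, -1.0, 8.1]
opening: 0.0175
```

send_rows([
  [[0,0,0],[0,0,-0.05],255],
  [[0,0,0],[0,0,-0.05],255],
  [[0,0,0],[0,0,-0.05],255],
  [[0,0,0],[0,0,-0.05],255],
  [[0,0,0],[0,0,-0.05],255],
  [[0,0,0],[0,0,-0.05],255],
  [[0,0,0],[0,0,-0.05],255],
  [[0,0,0],[0,0,0],255],
])

```text
time: 19.1
tool_pos: [0.5501, 0.0537, 0.1684]
tool_rot: [-3.141, -0.001, -0.042]
contact_force: [-2.4, 1.5, 6.1]
opening: 0.0182
```

send_rows([
  [[0,0,0],[0,0,-0.04],255],
  [[0,0,0],[0,0,-0.04],255],
  [[0,0,0],[0,0,-0.04],255],
  [[0,0,0],[0,0,-0.03],255],
  [[0,0,0],[0,0,0],255],
])

```text
time: 19.6
tool_pos: [0.5501, 0.0532, 0.1674]
tool_rot: [3.141, -0.001, -0.191]
contact_force: [0.1, 0.0, -2.6]
opening: 0.0179
```

send_rows([
  [[0,0,-0.001],[0,0,-0.03],255],
  [[0,0,-0.001],[0,0,-0.03],255],
  [[0,0,-0.001],[0,0,-0.01],255],
  [[0,0,0],[0,0,0],255],
])

```text
time: 20.0
tool_pos: [0.5497, 0.053, 0.1637]
tool_rot: [3.141, 0.001, -0.262]
contact_force: [-0.1, -0.1, -1.7]
opening: 0.0177
```

send_rows([
  [[0,0,-0.002],[0,0,0],255],
  [[0,0,-0.003],[0,0,0],255],
  [[0,0,-0.003],[0,0,0],255],
  [[0,0,-0.002],[0,0,0],255],
  [[0,0,0],[0,0,0],255],
])

```text
time: 20.5
tool_pos: [0.5496, 0.0531, 0.1538]
tool_rot: [3.141, 0.001, -0.261]
contact_force: [-0.1, -0.3, -2.2]
opening: 0.018
```

send_rows([
  [[0,0,-0.002],[0,0,0],255],
  [[0,0,-0.002],[0,0,0],255],
  [[0,0,-0.002],[0,0,0],255],
  [[0,0,-0.001],[0,0,0],255],
  [[0,0,0],[0,0,0],255],
])

```text
time: 21.0
tool_pos: [0.5501, 0.0531, 0.1476]
tool_rot: [-3.142, -0.001, -0.261]
contact_force: [-0.9, -0.3, 2.8]
opening: 0.0181
```

send_rows([
  [[0,0,-0.002],[0,0,0],255],
  [[0,0,-0.002],[0,0,0],255],
  [[0,0,-0.001],[0,0,0],255],
  [[0,0,0],[0,0,0],255],
])

```text
time: 21.4
tool_pos: [0.5501, 0.0531, 0.143]
tool_rot: [-3.141, -0.001, -0.261]
contact_force: [-2.1, 0.1, 8.9]
opening: 0.0176
```

send_rows([
  [[0,0,-0.001],[0,0,0],255],
  [[0,0,-0.0005],[0,0,0],255],
  [[0,0,0],[0,0,0],255],
  [[0,0,0],[0,0,0],255],
])

```text
time: 21.8
tool_pos: [0.5502, 0.0531, 0.1429]
tool_rot: [-3.141, -0.002, -0.261]
contact_force: [-5.2, -0.3, 17.9]
opening: 0.0176
```

Run:
```python
from fit import *
e=imaging.read_camera("side");d=imaging.read_camera("top")
crop(e,240,170,110,90,7,"pics/g18.png")
cv2.imwrite("pics/t18.png",d["pixels"][:,:,::-1])
s=robot.observe();print(s["time"],s["tool_pos"],s["tool_rot"],s["contact_force"],s["torque"],s["opening"])
```

```text
21.9 [0.55019569 0.0530878  0.14291477] [-3.14134396e+00 -2.02805565e-03 -2.61091678e-01] [-5.34338621  0.58791991 18.25094346] [ 0.04332455  1.57257952 -0.0119919 ] 0.01765944485804889
```

View pics/g18.png

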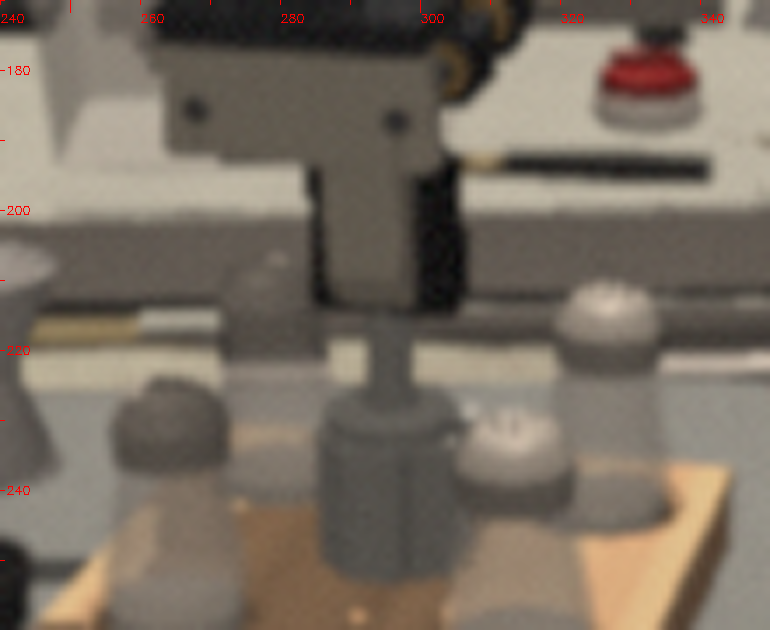

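View pics/t18.png

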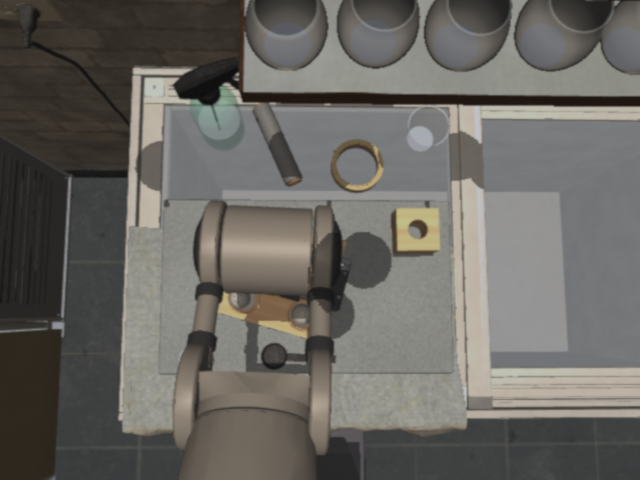

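send_rows([
  [[0,0,0],[0,0,0],255],
  [[0,0,0],[0,0,0],255],
  [[0,0,0],[0,0,0],255],
  [[0,0,0],[0,0,0],255],
  [[0,0,0],[0,0,0],255],
])

```text
time: 22.4
tool_pos: [0.5502, 0.0531, 0.1429]
tool_rot: [-3.141, -0.002, -0.261]
contact_force: [-5.0, 0.2, 18.2]
opening: 0.0176
```

Run:
```python
from cell import robot
s=robot.observe();print(s["time"],s["tool_pos"],s["tool_rot"],s["contact_force"],s["opening"])
if s["contact_force"][2]>12: print(robot.hand_in())
```

```text
22.4 [0.55018607 0.05309228 0.14292527] [-3.14136902e+00 -2.03544704e-03 -2.61041205e-01] [-4.95462509  0.15106815 18.15208941] 0.017600215074877506
the job is handed in; nothing more can be done
None
```

I put the spare shaker upright into the empty +x −y pocket and released it. Then I moved the handle from its block to the hub and turned it until the key dropped into the keyway. I pressed the collar down onto the rim and handed in at 22.4 s, still gripping at 50 N and pressing down.

- **Collar:** it is down on the hub. The tool stopped at z = 0.1429 m, against an expected 0.143 m. Another 1.5 mm of commanded push only raised the force from 9 to 18 N, so it is against a hard stop. The side picture agrees, and the last readings were steady.
- **Shaker:** the top picture taken after release shows it seated. The arm hid that pocket in the last top picture, but the side picture shows it still in place.
- **Jigger, scoop and tape:** I never touched them. The last pictures show the scoop and tape in place. The jigger was hidden from above and only partly visible from the side.
- **Disagreements:**
  - I measured the handle's starting turn as about 2.05 rad from the keyway, outside the stated 0.3 to 1.55. I went by the images. I made about 1.46 rad of that turn in the air and the last 0.57 rad or so in the hub.
  - The two cameras differed by about 2 mm in x.
  - About 5 N of sideways force remained at the end.

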